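# Weigh the honey jar on the hook scale

### The job

See how much honey is left: take the weighing pan with the honey jar in it by its wooden grip, ease its weight onto the sprung hook of the stand scale without dropping on, jerking or over-pulling the spring, and let go so that it hangs free and quite at rest for a good two seconds while the dial is read. Then take the grip again, lift the pan off without letting the spring snap back, and set it gently on the wooden board, the jar still standing in it. Leave the pot, salt shaker and garlic alone.

Things in the scene. Friction and masses are not known exactly. Their poses are not given: they have to be found in the camera images.
- pan_grip (a point): Centre of the pan's wooden grip, the topmost part: a block 26 mm (pan x) by 14 mm (pan y) by 34 mm high; grasp it from above across the 14 mm, along pan y. Under it follow a round stem 8 mm thick and 27 mm long, then the crown of the bail. Axes: those of the pan (z up, y along the line between the two bail legs).
- pan_crown (a point): Centre of the 6 mm wire at the top of the bail, 44 mm below pan_grip; this wire goes over the hook. The bail is a rigid wire arch in the pan's y-z plane: a notch 10 mm wide under the crown, wider below, legs at y = -55 and +55 mm. The window for the hook (it enters along pan x) reaches from 3 mm to 46 mm below this point, where the jar's lid is.
- pan: Round dished steel weighing pan, rim 112 mm across, 24 mm high, foot 72 mm across, with bail and wooden grip 195 mm high in all. Origin: centre of its underside, 178 mm below pan_grip. 0.14 kg empty; the jar's weight is unknown, but within what the scale can bear.
- honey_jar: Partly used honey jar with a green lid, 64 mm across, 84 mm high, standing loose in the pan on its 4 mm thick floor; origin at the centre of its underside.
- hook_seat (a point): Where the centre of the crown wire rests in the hook (where pan_crown must come); moves with the hook, 244 mm high unloaded. Axes of the scale: z up, x from the hook level to the column, whose face is 119 mm behind. The hook is a J of 7 mm wire in the x-z plane; its level arm comes from the column, top 21 mm above this point, and dips into the bight, whose lowest point is 10 mm below it.
- hook_tip (a point): Top of the hook's upturned free end, 16 mm in front of (-x) and 15 mm above hook_seat. The mouth between tip and shank is 26 mm wide at the top. Bring the pan in from scale -x with pan_crown at least 21 mm above hook_seat and pan y square to the hook's arm, then lower the crown into the bight.
- hook (a joint): Travel of the hook, m: 0 unloaded, grows straight down; full scale 0.085, not to be passed. Spring 88 N/m, no preload: travel at rest = hung weight in N / 88. Lightly damped: if the pan is let go before the hook bears its whole weight, or when pressed lower, it bounces for seconds. Faster than 0.09 m/s up or down is a jerk. The dial needle turns with it.
- scale: Stand scale, stays put: grey base plate 250 mm (x) by 150 mm (y), 12 mm high; white column with its front face 50 mm behind the origin (+x), on it a round dial, 116 mm across, top 401 mm high; the hook is 70 mm in front of the origin (-x). Origin: centre of the plate on the worktop; x from hook to column, z up.
- board: Wooden cutting board, 200 mm (its x) by 260 mm (its y), 21 mm thick, which stays put. Origin at the centre of its underside. The pan's foot shall stand wholly on it.
- steel_pot: Steel pot with two side handles, 199 by 250 mm, 100 mm high; origin at the centre of its underside; to be left alone.
- salt_shaker: Salt shaker 44 mm across, 90 mm high; origin at the centre of its underside; to be left alone.
- garlic: Garlic bulb, 56 mm; origin at the centre of its underside; to be left alone.
Not all that is in view belongs to the job. Leave any purple look-alike of the honey_jar alone.

How it is judged:
On the way, in this order (a step that is already met when the one before it is completed fails the run):
1. The pan hangs free on the hook, untouched by the robot, and is at rest for 1.5 s (distance between pan_crown and hook_seat below 0.008 m and value of joint hook above 0.018 m and contact force between hook and pan above 1.5 N and contact force between each of the arm, the fingers and pan below 0.05 N and velocity of joint hook between -0.008 and 0.008 m/s and linear speed of pan below 0.02 m/s and angular speed of pan below 0.2 rad/s), for 1.5 s.
2. The pan is off the hook and the hook is back at the top (distance between pan_crown and hook_seat above 0.06 m and value of joint hook below 0.005 m), for 0.1 s.
At the end, for the whole second after the job is handed in: The pan stands upright, released and still on the wooden board, its centre at least 32 mm inside the board's edges (foot wholly on it), the honey jar upright in it within 20 mm of the middle; the empty hook is within 5 mm of its top position (x of pan in the frame of board between -0.068 and 0.068 m and y of pan in the frame of board between -0.098 and 0.098 m and z of pan in the frame of board between 0.016 and 0.026 m and angle between pan's own z axis and vertical below 0.08 rad and linear speed of pan below 0.02 m/s and horizontal distance between honey_jar and pan below 0.02 m and angle between honey_jar's own z axis and vertical below 0.15 rad and value of joint hook below 0.005 m); the robot touches nothing.
It fails at once if The hook is overloaded: pulled past full scale (85 mm), or the pan is forced against it with more than 20 N (value of joint hook above 0.085 m or contact force between hook and pan above 20 N).
It fails at once if The spring is jerked, dropped on or let snap back: the hook moves faster than 0.09 m/s, down or up (velocity of joint hook above 0.09 m/s or velocity of joint hook below -0.09 m/s).
It fails at once if The pan is dropped or slammed on the board: it moves faster than 0.3 m/s within 6 mm of it (linear speed of pan above 0.3 m/s and z of pan in the frame of board below 0.027 m and x of pan in the frame of board between -0.15 and 0.15 m and y of pan in the frame of board between -0.18 and 0.18 m).
It fails at once if The jar tips over or leaves the pan (horizontal distance between honey_jar and pan above 0.035 m or angle between honey_jar's own z axis and vertical above 0.6 rad).
It fails at once if The pot, the salt shaker or the garlic is moved more than 20 mm (distance of any of steel_pot, salt_shaker, garlic from where it was at the start of the episode above 0.02 m).
It also fails if it takes over 72 s, if anything falls off the work surface, if the arm or the gripper's body presses on something with over 40 N, if the wrist force passes 120 N, or if a joint passes its speed limit or range.

### The arm

A 6-joint arm with a two-finger parallel gripper is mounted at the origin on a cart in front of the work surface, level with it; the furniture and walls round the work are solid. World frame = base frame: x ahead of the robot, y to its left, z up, the work surface at z = 0. Lengths are in m, angles in rad, forces in N, time in s.
With the tool pointing down it reaches from about 0.3 to 0.75 m from the base axis. Payload 8.5 kg.
Tool frame: the origin (TCP) lies at the centre of the arm's flange, where the gripper is bolted on; the fingertips stand 173 mm ahead of it and the grasp point (between the pads) lies env.grip_depth ahead of it (env.grip_depth is the distance from the TCP to the grasp point, in m); z points along the fingers, y is the line along which they close (so a half turn about z gives the same grasp; the last joint's range is limited). The gripper opens to 85 mm and grips with 20 to 120 N. Pads are 22 mm wide; open, the fingers measure 114 mm over their backs; the gripper's body (76 mm by 85 mm) begins 54 mm behind the grasp point. The pads swing forward as they close: fully open they stand 13 mm farther back than shut.
Start: joints at [1.082, 0.381, 1.297, -0, 1.464, -0.215], TCP at [0.149, 0.529, 0.405] pointing down, gripper open.
Joint ranges: [-3.11, 3.11], [-0.89, 2.33], [0.22, 2.48], [-1.42, 4.56], [0.17, 2.85], [-2.88, 2.88]. Speed limits (rad/s): [2.39, 2.39, 3.14, 3.14, 3.14, 3.14].

### API

Orientations are given as a unit quaternion [w, x, y, z].
In Python, from rig import env, grab_frame, camera_model, spot_in, trace gives the robot as it stands.
- The arm moves only by the shell command python3 -m creep 'ROWS' [FORCE]. ROWS is a JSON object of lists of equal length, an entry for each row: "jaw": the finger opening in cm, from 0 to 8.54; "dp": the shift along the tool's x, y, z in cm, a list of three; "spin": the turn about the tool's z in rad. In form: {"jaw": [jaw, ...], "dp": [[dx, dy, dz], ...], "spin": [spin, ...]}. A call has 1 to 8 rows; each row shifts and turns the commanded pose from where the row before left it, along the tool's axes as they then stand; what a row does not reach is not made up. A row lasts 1/8 s, in which the tool goes at most 62.5 mm and 10.7 degrees, less where a joint would pass 70% of its speed; a pose out of reach is approached as far as the arm can. A call is refused whole if a number of a shift passes 6.25 or a number of a turn 0.188, either way. A call with a gripper value outside its range is refused whole. The fingers move at their own pace and stop on an object; FORCE is the grip in N (left out, the last holds). Time passes only in rows, so rows that do not move let the fingers close. It gives the time, the measured TCP pose, the force, the opening and the grip force at its end, in the units of the state.
- env.get_state(): the state, without advancing time (a new reading comes with each control period).
- grab_frame(name): name is "side" or "top"; returns (picture, depth): 384x512x3 uint8, red, green, blue; 384x512 float32, m along the optical axis (not along the pixel's ray), 0 where there is no reading.
- camera_model(name): a dict with "K" (3x3 intrinsics, pixels), "R" (3x3) and "t" (3): a world point X has camera coordinates R X + t. Camera axes: x right, y down, z forward; pixel columns grow to the right and rows downward; lengths in m; the calibration is good to about 2 mm. A picture is of the moment at which its call begins. camera_model takes no time and is no camera call.
- env.job_done(): hands the job in; it is judged then, once.
Trained networks look in the newest picture that a camera, given by its name, has taken for a name from the list of things; names that differ only in an ending like _2 or _b are one class to them, and where a whole thing is asked for, a point or a joint stands for the part that bears it (a point fixed in the world has none). Each returns a list of dicts, best first, with "score" (0 to 1); they miss things now and then, are a little off and sometimes report something else, mostly with a low value. They report only what shows in the picture. A call takes as long as a camera call. They do not tell look-alikes from the thing itself.
- spot_in(camera, target): "location" ([column, row] in pixels, amid what is visible of it).
- trace(camera, target): "mask" (384x512 bool, what is visible of it) and "location" ([column, row] in pixels, amid what is visible of it).
The state is a dict: "clock": time; "joints": joint angles; "joint_vel": joint speeds; "effort": joint torques, N m; "ee_pos": TCP position; "tcp_rot": TCP orientation; "contact_force": force on the tool from outside, world axes, zero at the start; "torque": the same for the moment, N m; "finger_gap": finger opening in m; "grasp_force": force on a finger pad.
Only numpy, scipy, OpenCV 4.12 (cv2) and the standard library are available. Lean on these libraries where they do the work, as an engineer would, in place of code of your own. Each camera call takes 0.05 s, during which the arm holds its last target. There are 200 camera calls.

## Working session

There is one attempt and no reset: what is moved stays moved. The work goes in short steps, Python scripts to look and compute and a shell command to move; the robot and the scene stay as the last step left them, time stands still between calls to the robot, and variables do not carry over. Pictures are saved under pics/ and viewed, at most 10 in all, crops included, and the job is handed in when it is done.

```bash
ls; mkdir -p pics
cat > h.py <<'E'
import numpy as np, cv2
from rig import env, grab_frame, camera_model, spot_in, trace
def back(cam,px,d):
    c=camera_model(cam);K=np.array(c["K"]);R=np.array(c["R"]);t=np.array(c["t"])
    px=np.atleast_2d(px).astype(float);d=np.atleast_1d(d)
    r=np.c_[(px[:,0]-K[0,2])/K[0,0],(px[:,1]-K[1,2])/K[1,1],np.ones(len(px))]*d[:,None]
    return (r-t)@R
def proj(cam,X):
    c=camera_model(cam);p=np.array(c["K"])@(np.array(c["R"])@np.array(X)+np.array(c["t"]));return p[:2]/p[2]
def cloud(cam,mask,d):
    v,u=np.nonzero(mask&(d>0));return back(cam,np.c_[u,v],d[v,u])
def save(n,im): cv2.imwrite("pics/"+n,im[:,:,::-1])
E
python3 - <<'E'
from h import *
s=env.get_state();print({k:np.round(v,3) for k,v in s.items()},env.grip_depth)
ims=[]
for cam in("side","top"):
    im,d=grab_frame(cam);ims.append(im)
    c=camera_model(cam);print(cam,np.round(c["K"],1).tolist(),np.round(-np.array(c["R"]).T@c["t"],3),np.round(c["R"],2).tolist())
    for n in("pan_grip","pan_crown","pan","honey_jar","hook_seat","hook_tip","scale","board","steel_pot","salt_shaker","garlic"):
        for r in trace(cam,n)[:3]:
            P=cloud(cam,r["mask"],d)
            if len(P)==0: print(cam,n,'empty');continue
            print(cam,n,round(r["score"],2),np.round(r["location"]),"med",np.round(np.median(P,0),3),"lo",np.round(np.percentile(P,2,axis=0),3),"hi",np.round(np.percentile(P,98,axis=0),3))
    np.savez(f"{cam}0.npz",im=im,d=d)
save("side0.png",ims[0]);save("top0.png",ims[1])
E
```

```text
pics
{'clock': np.float64(0.0), 'joints': array([ 1.082,  0.381,  1.298,  0.   ,  1.464, -0.215]), 'joint_vel': array([ 0.   ,  0.001, -0.   ,  0.001, -0.001, -0.001]), 'effort': array([-1.0000e-03, -4.4845e+01, -2.3128e+01, -0.0000e+00,  5.0000e-03,
        0.0000e+00]), 'ee_pos': array([0.149, 0.529, 0.404]), 'tcp_rot': array([-0.   ,  0.136,  0.991, -0.001]), 'contact_force': array([-0.246,  0.299, -0.513]), 'torque': array([0.027, 0.018, 0.008]), 'grasp_force': np.float64(0.0), 'finger_gap': np.float64(0.086)} 0.1547
side [[359.9, 0.0, 257.3], [0.0, 359.9, 192.1], [0.0, 0.0, 1.0]] [0.281 0.772 0.785] [[-0.93, -0.37, -0.02], [-0.2, 0.54, -0.81], [0.31, -0.75, -0.58]]
side pan_grip 0.65 [313. 241.] med [ 0.429 -0.014  0.025] lo [ 0.379 -0.255 -0.001] hi [0.484 0.037 0.194]
side pan_grip 0.2 [278. 168.] med [ 0.63  -0.269  0.103] lo [ 0.471 -0.355  0.007] hi [ 0.694 -0.214  0.394]
side pan_crown 0.87 [326. 244.] med [ 0.431 -0.016  0.022] lo [ 0.377 -0.214 -0.002] hi [0.486 0.036 0.194]
side pan_crown 0.45 [261. 227.] med [ 0.597 -0.038  0.035] lo [ 0.579 -0.108 -0.001] hi [ 0.637 -
[... 2302 characters left out ...]
5.] med [0.599 0.031 0.08 ] lo [0.584 0.013 0.009] hi [0.619 0.054 0.092]
top board 0.92 [168. 186.] med [0.613 0.282 0.021] lo [0.518 0.157 0.013] hi [0.71  0.407 0.027]
top board 0.42 [265. 248.] med [ 0.424 -0.022  0.088] lo [ 0.402 -0.047  0.064] hi [0.459 0.004 0.096]
top board 0.19 [272. 189.] med [ 0.602 -0.048  0.037] lo [ 0.582 -0.072  0.011] hi [ 0.627 -0.024  0.053]
top steel_pot 0.82 [254. 135.] med [0.802 0.007 0.01 ] lo [ 0.69  -0.099 -0.   ] hi [0.878 0.105 0.099]
top steel_pot 0.62 [364. 203.] med [ 0.545 -0.286  0.262] lo [ 0.499 -0.293  0.239] hi [ 0.623 -0.28   0.278]
top garlic 0.53 [271. 188.] med [ 0.602 -0.048  0.038] lo [ 0.581 -0.071  0.023] hi [ 0.626 -0.024  0.053]
```

View pics/side0.png

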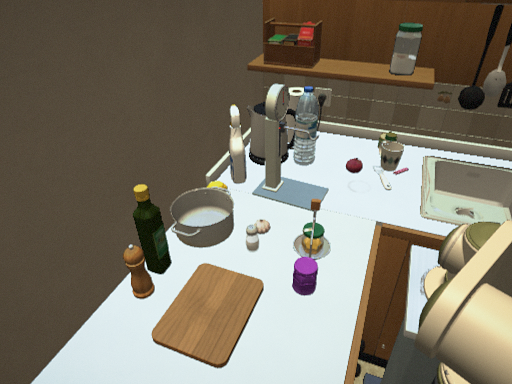

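View pics/top0.png

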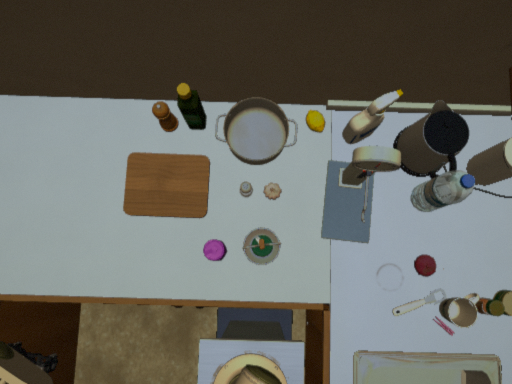

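Run:
```python
from h import *
for cam in("side","top"):
    z=np.load(cam+"0.npz");d=z["d"];v,u=np.nonzero(d>0)
    P=back(cam,np.c_[u,v],d[v,u])
    g=lambda lo,hi:P[((P>lo)&(P<hi)).all(1)]
    G=g([.38,-.08,.150],[.49,.04,.21]);print(cam,"grip",len(G),G.mean(0).round(4),G.min(0).round(3),G.max(0).round(3))
    T=G[G[:,2]>.188]; 
    if len(T)>4: print(" top",len(T),cv2.minAreaRect(T[:,:2].astype(np.float32)),T.mean(0))
    B=g([.36,-.1,.10],[.5,.06,.146]);print(" bail",len(B)); 
    if len(B)>5: m=B[:,:2].mean(0);w=np.linalg.svd(B[:,:2]-m);print(m,w[2][0],np.degrees(np.arctan2(w[2][0][1],w[2][0][0])),w[1])
    R=g([.36,-.1,.015],[.5,.06,.03]);print(" rim",len(R),cv2.minEnclosingCircle(R[:,:2].astype(np.float32)))
    H=g([.44,-.33,.225],[.633,-.25,.29]);print(" hook",len(H),H.min(0).round(3),H.max(0).round(3))
    A=H[(H[:,2]>.255)];print(" arm fit",np.polyfit(A[:,0],A[:,1],1),A.mean(0))
    for x in np.arange(.49,.64,.01):
        q=H[abs(H[:,0]-x)<.005]
        if len(q): print("  ",x.round(3),len(q),q[:,1].mean().round(4),q[:,2].min().round(3),q[:,2].max().round(3))
    S=g([.4,-.45,.006],[.8,-.1,.018]);print(" plate",cv2.minAreaRect(S[:,:2].astype(np.float32)))
    S=g([.4,.1,.012],[.8,.5,.03]);print(" board",cv2.minAreaRect(S[:,:2].astype(np.float32)))
```

```text
side grip 117 [ 0.431  -0.0153  0.18  ] [ 0.418 -0.028  0.151] [ 0.444 -0.009  0.196]
 top 39 ((0.43237268924713135, -0.017715994268655777), (0.024522479623556137, 0.01657814532518387), 18.206634521484375) [ 0.43120863 -0.01736375  0.19271758]
 bail 45
[ 0.430087   -0.00809847] [-0.12982671  0.9915367 ] 97.45957876694632 [0.07044828 0.01266433]
 rim 251 ((0.43174582719802856, -0.018794426694512367), 0.05718780308961868)
 hook 185 [ 0.495 -0.316  0.225] [ 0.633 -0.271  0.287]
 arm fit [-0.04307981 -0.26080325] [ 0.59473237 -0.28642421  0.26529024]
   0.49 1 -0.2772 0.256 0.256
   0.5 12 -0.2806 0.238 0.258
   0.51 6 -0.2799 0.237 0.242
   0.52 9 -0.283 0.238 0.248
   0.53 12 -0.2827 0.247 0.263
   0.54 6 -0.2832 0.26 0.263
   0.55 6 -0.2852 0.257 0.264
   0.56 7 -0.2843 0.258 0.264
   0.57 7 -0.2866 0.26 0.265
   0.58 5 -0.2872 0.259 0.264
   0.59 6 -0.2872 0.261 0.265
   0.6 7 -0.2874 0.258 0.265
   0.61 14 -0.2888 0.245 0.275
   0.62 29 -0.2868 0.243 0.277
   0.63 58 -0.2873 0.225 0.287
 plate ((0.642778217792511, -0.3059035539627075), (0.19489166140556335, 0.37774741649627686), 73.
[... 658 characters left out ...]
8820252  0.26536696]
   0.49 1 -0.2815 0.256 0.256
   0.5 10 -0.281 0.243 0.261
   0.51 11 -0.2822 0.237 0.246
   0.52 12 -0.2834 0.24 0.257
   0.53 12 -0.2834 0.245 0.268
   0.54 12 -0.2856 0.258 0.268
   0.55 10 -0.2851 0.26 0.268
   0.56 9 -0.2875 0.26 0.266
   0.57 12 -0.2879 0.257 0.267
   0.58 12 -0.2879 0.261 0.267
   0.59 7 -0.2897 0.261 0.269
   0.6 11 -0.2903 0.262 0.267
   0.61 16 -0.2912 0.259 0.273
   0.62 32 -0.2905 0.244 0.288
   0.63 17 -0.2945 0.227 0.268
 plate ((0.6025242805480957, -0.27586960792541504), (0.3460979759693146, 0.39799514412879944), 89.1943130493164)
 board ((0.6220988035202026, 0.25716519355773926), (0.3134329915046692, 0.356033593416214), 89.86936950683594)
```

The pictures show the pan with the green-lidded jar at side (313,240) / top (262,246) and its grip at side (315,205). The hook is at side (300,130) / top (364,205), the plate at top (348,202) and the board at top (167,185). The purple look-alike is at top (214,250). I still need the yaw of the scale, the board and the tool.

```bash
cat >> h.py <<'E'
def pts(cam,d,lo,hi):
    v,u=np.nonzero(d>0);P=back(cam,np.c_[u,v],d[v,u]);return P[((P>lo)&(P<hi)).all(1)]
def inframe(dw):  # world shift -> tool axes, cm
    from scipy.spatial.transform import Rotation as Ro
    w,x,y,z=env.get_state()["tcp_rot"];return Ro.from_quat([x,y,z,w]).inv().apply(dw)*100
def yaw_tool():   # direction of tool y in world, deg
    from scipy.spatial.transform import Rotation as Ro
    w,x,y,z=env.get_state()["tcp_rot"];v=Ro.from_quat([x,y,z,w]).apply([0,1,0]);return np.degrees(np.arctan2(v[1],v[0]))
E
python3 - <<'E'
from h import *
z=np.load("top0.npz");im,d=z["im"],z["d"]
grab_frame("top")
for n,zz in(("scale",.012),("board",.021)):
    m=trace("top",n)[0]["mask"]
    v,u=np.nonzero(m&(d>0));P=back("top",np.c_[u,v],d[v,u]);k=abs(P[:,2]-zz)<.008
    print(n,cv2.minAreaRect(P[k][:,:2].astype(np.float32)))
    if n=="scale":
        for lo,hi,ax in(((.48,-.5),(.66,-.28),0),):
            Q=P[k]
            # lower y edge: min y per x bin ; front edge: min x per y bin
            xs=np.arange(.48,.70,.005);e=[(x,Q[abs(Q[:,0]-x)<.003][:,1].min()) for x in xs if (abs(Q[:,0]-x)<.003).any()]
            print("y- edge",np.polyfit(*np.array(e).T,1)); e=[(x,Q[abs(Q[:,0]-x)<.003][:,1].max()) for x in xs if (abs(Q[:,0]-x)<.003).any()]
            print("y+ edge",np.polyfit(*np.array(e).T,1)); ys=np.arange(-.35,-.22,.005);e=[(y,Q[abs(Q[:,1]-y)<.003][:,0].min()) for y in ys]
            print("front",np.polyfit(*np.array(e).T,1),np.median(e,0))
print("tool y deg",yaw_tool(), "shift to above grip",inframe(np.array([.4328,-.0203,.405])-env.get_state()["ee_pos"]))
E
```

```text
scale ((0.6106984615325928, -0.31770166754722595), (0.20456057786941528, 0.3119930624961853), 84.31322479248047)
y- edge [ 0.18579016 -0.46099481]
y+ edge [-0.08148961 -0.16718462]
front [0.07872617 0.48173287] [-0.2875      0.45902518]
board ((0.6157534122467041, 0.2827034294605255), (0.2608794867992401, 0.2008933126926422), 89.28572845458984)
tool y deg 74.31530943647343 shift to above grip [-4.22164466e+01 -4.52522795e+01 -2.60575465e-02]
```

```bash
python3 -m creep '{"jaw":[8.5,8.5,8.5,8.5,8.5,8.5,8.5,8.5],"dp":[[-2,-2.1,0],[-4.1,-4.4,0],[-4.1,-4.4,0],[-4.1,-4.4,0],[-4.1,-4.4,0],[-4.1,-4.4,0],[-4.1,-4.4,0],[-4.1,-4.4,0]],"spin":[0,0,0,0,0,0,0,0]}' 40
python3 -m creep '{"jaw":[6,5,5,5,5,5],"dp":[[-4.1,-4.4,0],[-4.1,-4.4,0],[-3.3,-3.6,0],[0,0,0],[0,0,0],[0,0,0]],"spin":[0,0,0,-0.15,-0.15,-0.113]}'
python3 - <<'E'
from h import *
s=env.get_state();print(s["joints"].round(3),yaw_tool(),inframe(np.array([.4328,-.0203,.3327])-s["ee_pos"]),s["contact_force"].round(2))
E
```

```text
clock: 2.35
ee_pos: [0.3558, 0.1279, 0.4051]
tcp_rot: [0.001, 0.136, 0.991, 0.0]
contact_force: [1.6, 0.4, 0.4]
finger_gap: 0.0849
grasp_force: 0.0
clock: 3.1
ee_pos: [0.4325, -0.0209, 0.4047]
tcp_rot: [0.0, -0.071, 0.997, 0.0]
contact_force: [-0.7, -0.4, 0.1]
finger_gap: 0.0503
grasp_force: 0.0
[-0.323  0.174  1.595  0.     1.372 -2.037] 98.1880566607479 [-0.03690151  0.05593468  7.20337858] [-0.72 -0.44  0.08]
```

```bash
python3 -m creep '{"jaw":[5,5,5,5,5,5,5,5],"dp":[[-0.04,0.06,1.5],[0,0,2],[0,0,2],[0,0,1],[0,0,0.7],[0,0,0],[0,0,0],[0,0,0]],"spin":[0,0,0,0,0,0,0,0]}' 60
python3 -m creep '{"jaw":[2.5,1.5,1,0.5,0.5,0.5],"dp":[[0,0,0],[0,0,0],[0,0,0],[0,0,0],[0,0,0],[0,0,0]],"spin":[0,0,0,0,0,0]}'
python3 -c "
from h import *
s=env.get_state();print(s['ee_pos'].round(4),s['torque'].round(2))"
```

```text
clock: 4.1
ee_pos: [0.4329, -0.0201, 0.3331]
tcp_rot: [0.0, -0.07, 0.998, -0.0]
contact_force: [0.3, 0.1, -0.6]
finger_gap: 0.05
grasp_force: 0.0
clock: 4.85
ee_pos: [0.4329, -0.0201, 0.3329]
tcp_rot: [0.0, -0.07, 0.998, -0.0]
contact_force: [-1.6, 0.5, 4.6]
finger_gap: 0.0135
grasp_force: 59.6
[ 0.4329 -0.0201  0.3329] [0.01 0.14 0.01]
```

```bash
python3 -m creep '{"jaw":[0.5,0.5,0.5,0.5,0.5,0.5,0.5,0.5],"dp":[[0,0,-0.5],[0,0,-1.5],[0,0,-2.5],[0,0,-3],[0,0,-3],[0,0,-2],[0,0,-1],[0,0,-0.1]],"spin":[0,0,0,0.05,0.06,0.06,0.05,0.003]}' 
python3 -m creep '{"jaw":[0.5,0.5],"dp":[[0,0,0],[0,0,0]],"spin":[0,0]}'
python3 -c "
from h import *
s=env.get_state();print(s['ee_pos'].round(4),s['torque'].round(2),yaw_tool(),inframe(np.array([.404,-.2745,.469])-s['ee_pos']))"
```

```text
clock: 5.85
ee_pos: [0.4327, -0.02, 0.4685]
tcp_rot: [-0.0, 0.042, 0.999, 0.0]
contact_force: [0.3, -0.0, -6.7]
finger_gap: 0.0134
grasp_force: 58.7
clock: 6.1
ee_pos: [0.4328, -0.0201, 0.468]
tcp_rot: [-0.001, 0.042, 0.999, 0.0]
contact_force: [0.2, 0.0, -5.9]
finger_gap: 0.0131
grasp_force: 58.7
[ 0.4328 -0.0201  0.468 ] [-0.03 -0.03 -0.02] 85.22989421431771 [  0.75662972 -25.59255513  -0.10577734]
```

```bash
python3 -m creep '{"jaw":[0.5,0.5,0.5,0.5,0.5,0.5,0.5,0.5],"dp":[[0.1,-1,0],[0.1,-2.2,0],[0.1,-3.2,0],[0.1,-4,0],[0.1,-4,0],[0.1,-4,0],[0.1,-3.2,0],[0.05,-2,-0.1]],"spin":[0,0,0,0,0,0,0,0]}' 
python3 -m creep '{"jaw":[0.5,0.5,0.5,0.5,0.5],"dp":[[0,-1.2,0],[0,-0.6,0],[0,-0.2,0],[0,0,0],[0,0,0]],"spin":[0,0,0,0,0]}'
python3 - <<'E'
from h import *
s=env.get_state();print(s['ee_pos'].round(4),s["contact_force"],yaw_tool())
T=s['ee_pos'];ims=[]
for cam in("side","top"):
    im,d=grab_frame(cam);np.savez(f"{cam}1.npz",im=im,d=d)
    c=cv2.resize(im[80:240,220:420] if cam=="side" else im[150:300,300:440],None,fx=3 if cam=="side" else 3,fy=3,interpolation=cv2.INTER_NEAREST);save(cam+"1.png",c)
    H=pts(cam,d,[.44,-.33,.225],[.61,-.25,.29])
    B=pts(cam,d,[T[0]-.02,T[1]-.08,.2],[T[0]+.02,T[1]+.08,.275]);print(cam,"bail",len(B))
    for zz in np.arange(.20,.28,.008):
        q=B[abs(B[:,2]-zz)<.004]
        if len(q):print("  ",zz.round(3),len(q),q.mean(0).round(4),q[:,1].min().round(4),q[:,1].max().round(4))
    for x in np.arange(.49,.60,.01):
        q=H[abs(H[:,0]-x)<.005]
        if len(q): print("   hook",x.round(3),len(q),q[:,1].mean().round(4),q[:,2].min().round(3),q[:,2].max().round(3))
E
```

```text
clock: 7.1
ee_pos: [0.4051, -0.2564, 0.4694]
tcp_rot: [-0.0, 0.043, 0.999, 0.0]
contact_force: [0.3, -0.4, -5.3]
finger_gap: 0.0128
grasp_force: 58.9
clock: 7.72
ee_pos: [0.404, -0.2741, 0.4698]
tcp_rot: [0.0, 0.042, 0.999, 0.0]
contact_force: [0.1, -0.1, -5.9]
finger_gap: 0.0134
grasp_force: 59.0
[ 0.404  -0.2741  0.4698] [ 0.06376025 -0.13336427 -5.85814144] 85.23838487229544
side bail 237
   0.2 15 [ 0.4042 -0.2439  0.202 ] -0.2555 -0.2163
   0.208 30 [ 0.4028 -0.2455  0.207 ] -0.2579 -0.2154
   0.216 29 [ 0.4029 -0.244   0.2163] -0.3287 -0.2163
   0.224 109 [ 0.4028 -0.2686  0.2243] -0.3207 -0.2201
   0.232 9 [ 0.4038 -0.2494  0.2318] -0.3125 -0.2271
   0.24 13 [ 0.4042 -0.2528  0.2398] -0.2957 -0.2342
   0.248 11 [ 0.4029 -0.2678  0.2483] -0.2897 -0.252
   0.256 6 [ 0.4023 -0.2676  0.2564] -0.2848 -0.2554
   0.264 8 [ 0.4025 -0.2672  0.2636] -0.2815 -0.2596
   0.272 7 [ 0.403  -0.271   0.2708] -0.2769 -0.2656
   hook 0.49 3 -0.2798 0.246 0.255
   hook 0.5 10 -0.2798 0.239 0.257
   hook 0.51 6 -0.2799 0.236 0.242
   hook 0.52 8 -0.2827 0.238 0.249
   hook 0.53 13 -0.2825 0.244 0.264
   hook 0.54 6 -0.2839 0.259 0.263
   hook 0.55 7 -0.2831 0.259 0.265
   hook 0.56 6 -0.2833 0.258 0.265
   hook 0.57 6 -0.285 0.259 0.265
   hook 0.58 6 -0.2857 0.259 0.264
   hook 0.59 5 -0.2864 0.26 0.265
top bail 40
   0.208 2 [ 0.409  -0.2172  0.2084] -0.2173 -0.2171
   0.216 1 [ 0.4103 -0.2186  0.2161] -0.2186 -0.2186
   0.224 28 [ 0.3955 -0.2577  0.2244] -0.2854 -0.2179
   0.232 9 [ 0.4016 -0.2455  0.2312] -0.2845 -0.2265
   hook 0.49 1 -0.2815 0.256 0.256
   hook 0.5 11 -0.2814 0.242 0.26
   hook 0.51 10 -0.2819 0.237 0.245
   hook 0.52 11 -0.2838 0.238 0.245
   hook 0.53 14 -0.2837 0.248 0.266
   hook 0.54 9 -0.2852 0.261 0.267
   hook 0.55 13 -0.2855 0.26 0.269
   hook 0.56 8 -0.2872 0.261 0.268
   hook 0.57 12 -0.2878 0.261 0.267
   hook 0.58 12 -0.2879 0.26 0.266
   hook 0.59 7 -0.289 0.264 0.268
```

View pics/side1.png

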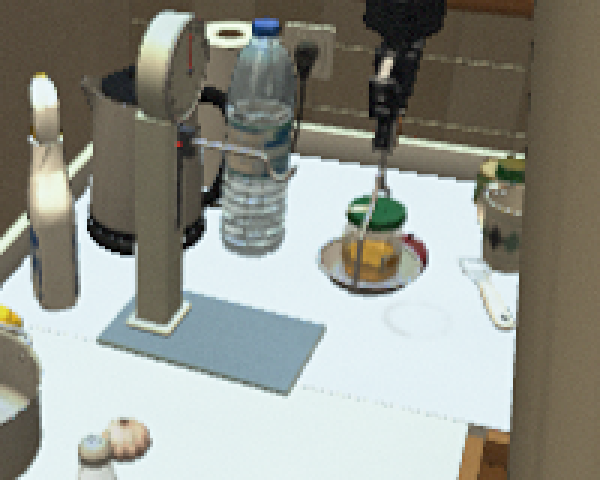

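```bash
python3 -m creep '{"jaw":[0.5,0.5,0.5,0.5,0.5,0.5,0.5,0.5],"dp":[[-0.6,0,0],[-1.2,0,0],[-1.8,0,0],[-2,0,0],[-1.6,0,0],[-1,0,0],[-0.5,0,0],[0,0,0]],"spin":[0,0,0,0,0,0,0,0]}'
python3 -m creep '{"jaw":[0.5,0.5,0.5,0.5,0.5,0.5,0.5,0.5],"dp":[[-0.3,0,0],[-0.5,0,0],[-0.6,0,0],[-0.5,0,0],[-0.3,0,0],[-0.1,0,0],[0,0,0],[0,0,0]],"spin":[0,0,0,0,0,0,0,0]}'
python3 - <<'E'
from h import *
s=env.get_state();print(s['ee_pos'].round(4),s["contact_force"].round(2),s["torque"].round(2),yaw_tool())
ims=[]
for cam,(r,c) in(("side",(95,235)),("top",(165,310))):
    im,d=grab_frame(cam);np.savez(f"{cam}2.npz",im=im,d=d)
    ims.append(cv2.resize(im[r:r+100,c:c+80],None,fx=5,fy=5,interpolation=cv2.INTER_NEAREST))
save("b2.png",np.hstack(ims))
E
```

```text
clock: 8.82
ee_pos: [0.4907, -0.2818, 0.4696]
tcp_rot: [-0.0, 0.042, 0.999, 0.0]
contact_force: [-0.4, -0.2, -5.5]
finger_gap: 0.0132
grasp_force: 59.0
clock: 9.82
ee_pos: [0.5134, -0.2837, 0.4698]
tcp_rot: [-0.0, 0.042, 0.999, 0.0]
contact_force: [0.3, -0.7, -6.0]
finger_gap: 0.0131
grasp_force: 59.0
[ 0.5134 -0.2837  0.4698] [ 0.33 -0.73 -6.04] [ 0.04  0.01 -0.04] 85.19734645882147
```

View pics/b2.png

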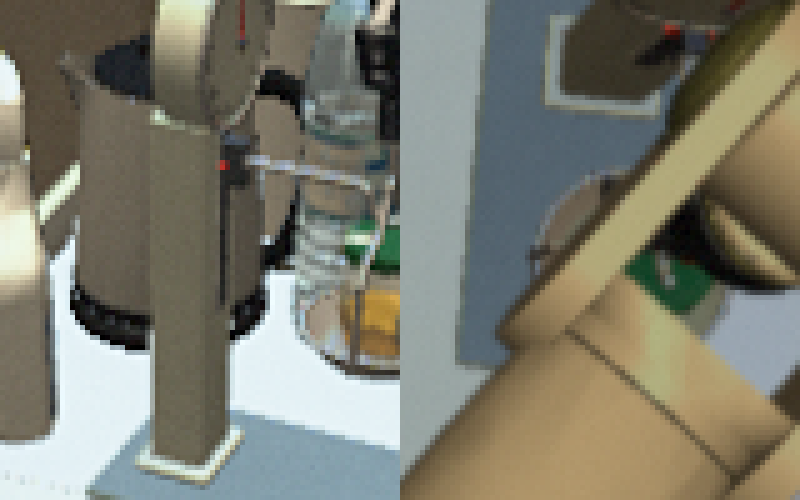

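Side crop: the hook arm (250–370,165–185) runs into the bail window at (370,190). Nothing is touching. I'll lower the crown into the bight.

```bash
python3 -m creep '{"jaw":[0.5,0.5,0.5,0.5,0.5,0.5],"dp":[[0,0,0.3],[0,0,0.4],[0,0,0.4],[0,0,0.4],[0,0,0.3],[0,0,0]],"spin":[0,0,0,0,0,0]}'
python3 -m creep '{"jaw":[0.5,0.5,0.5,0.5,0.5,0.5],"dp":[[0,0,0.3],[0,0,0.3],[0,0,0.3],[0,0,0.2],[0,0,0],[0,0,0]],"spin":[0,0,0,0,0,0]}'
python3 - <<'E'
from h import *
s=env.get_state();print(s['ee_pos'].round(4),s["contact_force"].round(2),s["torque"].round(2))
E
```

```text
clock: 10.68
ee_pos: [0.5135, -0.2838, 0.4515]
tcp_rot: [-0.0, 0.042, 0.999, 0.0]
contact_force: [-0.7, -0.5, -6.4]
finger_gap: 0.0129
grasp_force: 58.9
clock: 11.42
ee_pos: [0.5135, -0.2837, 0.4408]
tcp_rot: [0.0, 0.042, 0.999, -0.0]
contact_force: [-0.0, 0.0, -5.7]
finger_gap: 0.0135
grasp_force: 59.0
[ 0.5135 -0.2837  0.4408] [-0.04  0.03 -5.65] [ 0.08  0.08 -0.03]
```

```bash
python3 -m creep '{"jaw":[0.5,0.5,0.5,0.5,0.5,0.5,0.5,0.5],"dp":[[0,0,0.3],[0,0,0.4],[0,0,0.4],[0,0,0.5],[0,0,0.4],[0,0,0.4],[0,0,0.3],[0,0,0]],"spin":[0,0,0,0,0,0,0,0]}'
python3 - <<'E'
from h import *
F=[]
for i in range(3):
    im,d=grab_frame("side");F.append(env.get_state()["contact_force"])
print(np.mean(F,0).round(2),env.get_state()["ee_pos"].round(4))
for x in np.arange(.49,.60,.01):
    H=pts("side",d,[.44,-.33,.18],[.61,-.25,.29]);q=H[abs(H[:,0]-x)<.005]
    if len(q): print("   hook",x.round(3),len(q),q[:,1].mean().round(4),q[:,2].min().round(3),q[:,2].max().round(3))
save("s3.png",cv2.resize(im[85:215,235:365],None,fx=4,fy=4,interpolation=cv2.INTER_NEAREST))
E
```

```text
clock: 12.42
ee_pos: [0.5136, -0.2837, 0.4136]
tcp_rot: [-0.0, 0.042, 0.999, 0.0]
contact_force: [-0.5, 0.6, -3.3]
finger_gap: 0.0131
grasp_force: 59.3
[-0.57  0.96 -3.15] [ 0.5135 -0.2837  0.4139]
   hook 0.49 2 -0.2791 0.226 0.23
   hook 0.5 58 -0.2804 0.209 0.289
   hook 0.51 75 -0.2717 0.18 0.279
   hook 0.52 40 -0.2707 0.181 0.276
   hook 0.53 11 -0.2812 0.217 0.235
   hook 0.54 5 -0.2831 0.23 0.234
   hook 0.55 7 -0.2844 0.229 0.234
   hook 0.56 5 -0.2831 0.229 0.235
   hook 0.57 6 -0.2878 0.231 0.233
   hook 0.58 5 -0.286 0.229 0.235
   hook 0.59 5 -0.2893 0.229 0.235
```

View pics/s3.png

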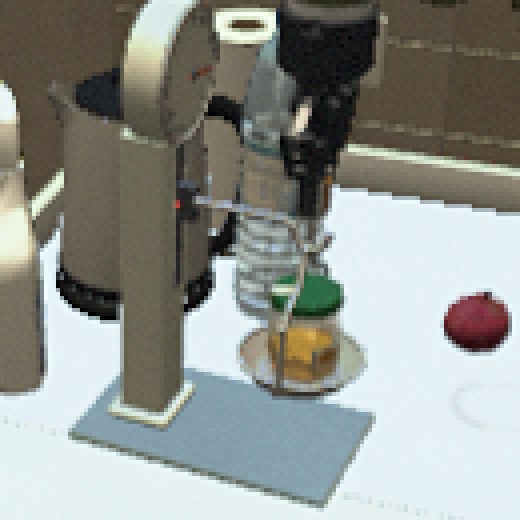

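```bash
python3 -m creep '{"jaw":[0.5,0.5,0.5,0.5,0.5,0.5,0.5,0.5],"dp":[[0.03,0.04,0.3],[0.02,0.04,0.4],[0,0,0.5],[0,0,0.5],[0,0,0.5],[0,0,0.4],[0,0,0.2],[0,0,0]],"spin":[0,0,0,0,0,0,0,0]}'
python3 - <<'E'
from h import *
F=[]
for i in range(6):
    im,d=grab_frame("side");F.append(env.get_state()["contact_force"])
print(np.mean(F,0).round(2),np.std(F,0).round(2),env.get_state()["ee_pos"].round(4),env.get_state()["torque"].round(2))
H=pts("side",d,[.54,-.30,.16],[.60,-.26,.27]);print(np.median(H,0),len(H))
E
```

```text
clock: 13.58
ee_pos: [0.5131, -0.283, 0.3858]
tcp_rot: [0.0, 0.042, 0.999, -0.0]
contact_force: [1.4, -2.6, -0.4]
finger_gap: 0.0133
grasp_force: 59.7
[ 1.61 -2.73 -1.24] [0.36 0.45 0.54] [ 0.5131 -0.283   0.3859] [-0.66 -0.27  0.05]
[ 0.56815956 -0.2844575   0.20502296] 34
```

```bash
python3 -m creep '{"jaw":[0.5,0.5,0.5,0.5,0.5,0.5],"dp":[[-0.02,-0.03,0.1],[-0.01,-0.02,0.2],[0,0,0.2],[0,0,0],[0,0,0],[0,0,0]],"spin":[0,0,0,0,0,0]}'
python3 - <<'E'
from h import *
F=[]
for i in range(8):
    im,d=grab_frame("side");F.append(env.get_state()["contact_force"])
print(np.mean(F,0).round(2),np.std(F,0).round(2),env.get_state()["ee_pos"].round(4),env.get_state()["torque"].round(2))
H=pts("side",d,[.54,-.30,.16],[.60,-.26,.27]);print(np.median(H,0),len(H))
E
```

```text
clock: 14.62
ee_pos: [0.5133, -0.2834, 0.3807]
tcp_rot: [-0.0, 0.042, 0.999, 0.0]
contact_force: [-0.5, -0.7, -1.1]
finger_gap: 0.013
grasp_force: 59.8
[ 0.02  0.37 -0.41] [0.29 0.42 0.65] [ 0.5134 -0.2834  0.3807] [ 0.05 -0.01  0.  ]
[ 0.56908982 -0.28564517  0.19997393] 34
```

```bash
python3 -m creep '{"jaw":[0.5,0.5,0.5,1.5,1.8,2.2,3,4],"dp":[[0,0,0.1],[0,0,0.05],[0,0,0],[0,0,0],[0,0,0],[0,0,0],[0,0,0],[0,0,0]],"spin":[0,0,0,0,0,0,0,0]}' 20
python3 -m creep '{"jaw":[5,6,6,6,6,6,6,6],"dp":[[0,0,0],[0,0,0],[0,0,0],[0,0,0],[0,0,0],[0,0,0],[0,0,0],[0,0,0]],"spin":[0,0,0,0,0,0,0,0]}'
python3 - <<'E'
from h import *
for i in range(10):
    im,d=grab_frame("side")
    H=pts("side",d,[.54,-.30,.16],[.60,-.26,.27]);J=pts("side",d,[.45,-.36,.03],[.57,-.21,.07]);print(round(env.get_state()["clock"],2),np.median(H,0).round(4),J.mean(0).round(4),len(J))
save("s4.png",cv2.resize(im[85:215,235:365],None,fx=4,fy=4,interpolation=cv2.INTER_NEAREST))
print(env.get_state()["contact_force"])
E
```

```text
clock: 16.02
ee_pos: [0.5133, -0.2835, 0.3793]
tcp_rot: [0.0, 0.042, 0.999, -0.0]
contact_force: [-0.7, -0.5, 0.4]
finger_gap: 0.04
grasp_force: 0.0
clock: 17.02
ee_pos: [0.5133, -0.2834, 0.3793]
tcp_rot: [-0.0, 0.042, 0.999, -0.0]
contact_force: [0.7, 0.3, 1.2]
finger_gap: 0.0599
grasp_force: 0.0
17.07 [ 0.5701 -0.2858  0.1941] [ 0.5114 -0.2709  0.0595] 282
17.12 [ 0.5694 -0.2852  0.1947] [ 0.5113 -0.2711  0.0595] 282
17.18 [ 0.5697 -0.2853  0.1938] [ 0.5112 -0.2713  0.0593] 281
17.23 [ 0.5702 -0.2858  0.194 ] [ 0.5111 -0.2714  0.0594] 278
17.27 [ 0.5689 -0.2857  0.1945] [ 0.5115 -0.2703  0.0594] 284
17.32 [ 0.57   -0.2851  0.1942] [ 0.5118 -0.2707  0.0596] 282
17.38 [ 0.5687 -0.2852  0.1944] [ 0.5116 -0.2713  0.0593] 276
17.43 [ 0.5711 -0.2849  0.1945] [ 0.5115 -0.2708  0.0597] 283
17.48 [ 0.5686 -0.2866  0.1936] [ 0.511  -0.2712  0.0593] 279
17.52 [ 0.5701 -0.286   0.1943] [ 0.5108 -0.2709  0.0595] 280
[-0.45177986 -0.23883998 -0.41549314]
```

View pics/s4.png

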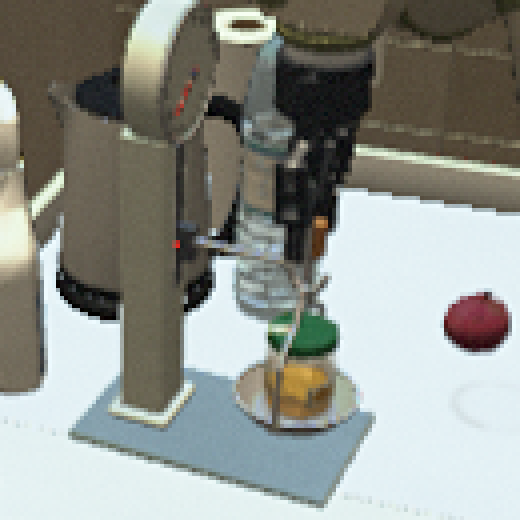

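Pan hangs on the hook at side crop (300,290), jaws open clear of the orange grip at (320,235), carriage still at about 68 mm. Waiting for the reading.

```bash
for i in 1 2 3; do python3 -m creep '{"jaw":[6,6,6,6,6,6,6,6],"dp":[[0,0,0],[0,0,0],[0,0,0],[0,0,0],[0,0,0],[0,0,0],[0,0,0],[0,0,0]],"spin":[0,0,0,0,0,0,0,0]}' | head -1; done
python3 - <<'E'
from h import *
im,d=grab_frame("side");T=env.get_state()["ee_pos"]
H=pts("side",d,[.54,-.30,.16],[.60,-.26,.27]);print(np.median(H,0).round(4))
v,u=np.nonzero(d>0);P=back("side",np.c_[u,v],d[v,u]);c=im[v,u].astype(int)
k=((P>[.48,-.31,.19])&(P<[.54,-.25,.25])).all(1)&(c[:,0]-c[:,2]>70);print("grip",k.sum(),P[k].min(0).round(3),P[k].max(0).round(3),P[k].mean(0).round(4))
E
```

```text
clock: 18.52
clock: 19.52
clock: 20.52
[ 0.5683 -0.2855  0.1939]
grip 6 [ 0.499 -0.286  0.235] [ 0.507 -0.273  0.239] [ 0.5034 -0.2792  0.237 ]
```

```bash
python3 -m creep '{"jaw":[6,6,5,4,3,2.4,1.9,1.5],"dp":[[0,0,0.2],[0,0,0.2],[0,0,0],[0,0,0],[0,0,0],[0,0,0],[0,0,0],[0,0,0]],"spin":[0,0,0,0,0,0,0,0]}' 40
python3 -m creep '{"jaw":[1.2,0.8,0.5,0.5,0.5,0.5],"dp":[[0,0,0],[0,0,0],[0,0,0],[0,0,0],[0,0,0],[0,0,0]],"spin":[0,0,0,0,0,0]}' 60
python3 - <<'E'
from h import *
F=[]
for i in range(4):
    im,d=grab_frame("side");F.append(env.get_state()["contact_force"])
H=pts("side",d,[.54,-.30,.16],[.60,-.26,.27]);print(np.median(H,0).round(4),np.mean(F,0).round(2),env.get_state()["ee_pos"].round(4),env.get_state()["torque"].round(2))
E
```

```text
clock: 21.58
ee_pos: [0.5134, -0.2835, 0.3752]
tcp_rot: [0.0, 0.042, 0.999, 0.0]
contact_force: [0.1, -0.2, -0.3]
finger_gap: 0.0149
grasp_force: 0.0
clock: 22.32
ee_pos: [0.5133, -0.2835, 0.3752]
tcp_rot: [-0.0, 0.042, 0.999, -0.0]
contact_force: [0.5, -0.4, 0.5]
finger_gap: 0.0134
grasp_force: 58.5
[ 0.5697 -0.2862  0.194 ] [-0.72 -0.55  0.29] [ 0.5133 -0.2835  0.3752] [-0.21  0.06 -0.01]
```

Gripped again without disturbing the hook. Lifting slowly.

```bash
python3 -m creep '{"jaw":[0.5,0.5,0.5,0.5,0.5,0.5,0.5,0.5],"dp":[[0,0,-0.1],[0,0,-0.3],[0,0,-0.5],[0,0,-0.5],[0,0,-0.5],[0,0,-0.5],[0,0,-0.5],[0,0,-0.5]],"spin":[0,0,0,0,0,0,0,0]}'
python3 -m creep '{"jaw":[0.5,0.5,0.5,0.5,0.5,0.5,0.5,0.5],"dp":[[0,0,-0.5],[0,0,-0.5],[0,0,-0.5],[0,0,-0.5],[0,0,-0.4],[0,0,-0.3],[0,0,-0.2],[0,0,-0.2]],"spin":[0,0,0,0,0,0,0,0]}'
python3 -m creep '{"jaw":[0.5,0.5,0.5,0.5,0.5,0.5,0.5,0.5],"dp":[[0,0,-0.2],[0,0,-0.2],[0,0,-0.2],[0,0,-0.2],[0,0,-0.2],[0,0,-0.2],[0,0,-0.3],[0,0,-0.3]],"spin":[0,0,0,0,0,0,0,0]}'
python3 -m creep '{"jaw":[0.5,0.5,0.5,0.5,0.5,0.5],"dp":[[0,0,-0.3],[0,0,-0.4],[0,0,-0.3],[0,0,-0.2],[0,0,0],[0,0,0]],"spin":[0,0,0,0,0,0]}'
python3 - <<'E'
from h import *
im,d=grab_frame("side")
H=pts("side",d,[.54,-.30,.16],[.60,-.26,.29]);print(np.median(H,0).round(4),env.get_state()["contact_force"].round(2))
save("s5.png",cv2.resize(im[85:215,235:365],None,fx=4,fy=4,interpolation=cv2.INTER_NEAREST))
E
```

```text
clock: 23.52
ee_pos: [0.5134, -0.2834, 0.4094]
tcp_rot: [-0.0, 0.042, 0.999, 0.0]
contact_force: [-0.0, -1.4, -2.9]
finger_gap: 0.0131
grasp_force: 58.3
clock: 24.52
ee_pos: [0.5134, -0.2834, 0.4401]
tcp_rot: [-0.0, 0.042, 0.999, 0.0]
contact_force: [0.3, -0.2, -5.5]
finger_gap: 0.0129
grasp_force: 58.3
clock: 25.52
ee_pos: [0.5134, -0.2834, 0.4585]
tcp_rot: [0.0, 0.042, 0.999, -0.0]
contact_force: [0.6, 0.3, -5.8]
finger_gap: 0.0134
grasp_force: 58.4
clock: 26.28
ee_pos: [0.5134, -0.2834, 0.4701]
tcp_rot: [-0.0, 0.042, 0.999, 0.0]
contact_force: [1.0, 0.3, -5.3]
finger_gap: 0.0129
grasp_force: 58.4
[ 0.5655 -0.2848  0.2605] [ 0.65  0.72 -5.88]
```

View pics/s5.png

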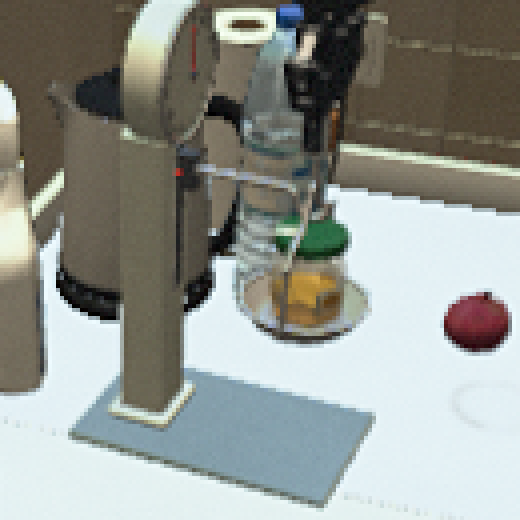

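```bash
python3 -m creep '{"jaw":[0.5,0.5,0.5,0.5,0.5,0.5,0.5,0.5],"dp":[[0.3,0,0],[0.6,0,0],[0.9,0,0],[1.3,0,0],[1.8,0,0],[2.2,0,0],[2,0,0],[1.2,0,0]],"spin":[0,0,0,0,0,0,0,0]}'
python3 -m creep '{"jaw":[0.5,0.5,0.5,0.5],"dp":[[0.5,0,0],[0.2,0,0],[0,0,0],[0,0,0]],"spin":[0,0,0,0]}'
python3 - <<'E'
from h import *
im,d=grab_frame("side")
H=pts("side",d,[.54,-.30,.16],[.60,-.26,.29]);s=env.get_state();print(np.median(H,0).round(4),s["contact_force"].round(2),inframe(np.array([.6,.28,.47])-s["ee_pos"]))
E
```

```text
clock: 27.32
ee_pos: [0.4094, -0.2745, 0.4705]
tcp_rot: [0.0, 0.042, 0.999, -0.0]
contact_force: [-0.3, 0.4, -6.2]
finger_gap: 0.0131
grasp_force: 58.4
clock: 27.82
ee_pos: [0.4041, -0.2743, 0.4701]
tcp_rot: [-0.0, 0.042, 0.999, 0.0]
contact_force: [-0.5, -0.8, -5.6]
finger_gap: 0.0132
grasp_force: 58.4
[ 0.5713 -0.2858  0.2623] [ 0.05 -0.48 -5.44] [-1.49083975e+01  5.68687373e+01  1.83557684e-02]
```

```bash
python3 -m creep '{"jaw":[0.5,0.5,0.5,0.5,0.5,0.5,0.5,0.5],"dp":[[-0.2,1,0],[-0.5,2,0],[-0.8,3,0],[-1,4,0],[-1.2,4.5,0],[-1.2,4.5,0],[-1.2,4.5,0],[-1.2,4.5,0]],"spin":[0,0,0,0,0,0,0,0]}'
python3 -m creep '{"jaw":[0.5,0.5,0.5,0.5,0.5,0.5,0.5,0.5],"dp":[[-1.2,4.5,0],[-1.2,4.5,0],[-1.2,4.5,0],[-1.2,4.5,0],[-1.1,4,0],[-0.9,3,0],[-0.6,2,0],[-0.5,1,0]],"spin":[0,0,0,0,0,0,0,0]}'
python3 -m creep '{"jaw":[0.5,0.5,0.5,0.5],"dp":[[-0.4,0.6,0],[-0.3,0.3,0],[0,0,0],[0,0,0]],"spin":[0,0,0,0]}'
python3 - <<'E'
from h import *
im,d=grab_frame("side");s=env.get_state();print(s["ee_pos"].round(4),s["contact_force"].round(2))
P=pts("side",d,[.5,.18,.10],[.7,.38,.25]);print(P.min(0).round(3),P.max(0).round(3),len(P))
save("s6.png",im)
E
```

```text
clock: 28.88
ee_pos: [0.5001, 0.0008, 0.4703]
tcp_rot: [0.0, 0.042, 0.999, 0.0]
contact_force: [0.6, -0.6, -6.0]
finger_gap: 0.013
grasp_force: 58.8
clock: 29.88
ee_pos: [0.602, 0.2727, 0.4697]
tcp_rot: [-0.0, 0.041, 0.999, -0.0]
contact_force: [-0.2, -0.7, -6.3]
finger_gap: 0.0132
grasp_force: 59.0
clock: 30.38
ee_pos: [0.6098, 0.279, 0.4704]
tcp_rot: [0.0, 0.042, 0.999, -0.0]
contact_force: [-0.5, 0.5, -6.2]
finger_gap: 0.0135
grasp_force: 59.0
[0.6097 0.279  0.4704] [-0.25 -0.64 -6.2 ]
[0.553 0.222 0.137] [0.667 0.339 0.25 ] 1803
```

View pics/s6.png

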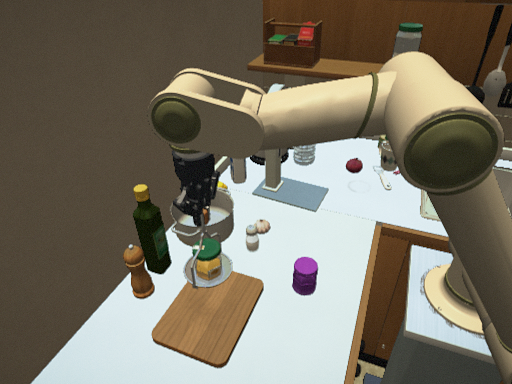

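```bash
python3 -m creep '{"jaw":[0.5,0.5,0.5,0.5,0.5,0.5,0.5,0.5],"dp":[[0,0,0.5],[0,0,1.3],[0,0,2],[0,0,2.2],[0,0,2],[0,0,1.5],[0,0,0.8],[0,0,0.4]],"spin":[0,0,0,0,0,0,0,0]}'
python3 -m creep '{"jaw":[0.5,0.5,0.5,0.5,0.5,0.5],"dp":[[0,0,0.3],[0,0,0.2],[0,0,0.2],[0,0,0.1],[0,0,0],[0,0,0]],"spin":[0,0,0,0,0,0]}'
```

```text
clock: 31.42
ee_pos: [0.6098, 0.2795, 0.363]
tcp_rot: [0.0, 0.042, 0.999, 0.0]
contact_force: [-0.4, -0.0, -5.6]
finger_gap: 0.013
grasp_force: 58.8
clock: 32.17
ee_pos: [0.6098, 0.2795, 0.3553]
tcp_rot: [0.0, 0.042, 0.999, 0.0]
contact_force: [0.7, -0.3, -6.0]
finger_gap: 0.0131
grasp_force: 58.8
```

```bash
python3 -m creep '{"jaw":[0.5,0.5,0.5,0.5],"dp":[[0,0,0.05],[0,0,0.05],[0,0,0.05],[0,0,0]],"spin":[0,0,0,0]}'
python3 -c "
from h import *
F=[]
for i in range(3): grab_frame('side');F.append(env.get_state()['contact_force'])
print(np.mean(F,0),env.get_state()['ee_pos'])"
```

```text
clock: 32.67
ee_pos: [0.6098, 0.2795, 0.3546]
tcp_rot: [0.001, 0.042, 0.999, 0.0]
contact_force: [0.7, -0.6, 2.4]
finger_gap: 0.0133
grasp_force: 60.1
[ 0.17601636 -0.28463065  3.41569111] [0.60983504 0.27945614 0.35462077]
```

```bash
python3 -m creep '{"jaw":[0.5,1.5,1.8,2.2,3,4,5,6],"dp":[[0,0,-0.05],[0,0,0],[0,0,0],[0,0,0],[0,0,0],[0,0,0],[0,0,0],[0,0,0]],"spin":[0,0,0,0,0,0,0,0]}' 20
python3 -m creep '{"jaw":[6,6,6,6,6,6,6,6],"dp":[[0,0,-0.5],[0,0,-1.2],[0,0,-2],[0,0,-3],[0,0,-3],[0,0,-2],[0,0,-1],[0,0,0]],"spin":[0,0,0,0,0,0,0,0]}'
python3 - <<'E'
from h import *
im,d=grab_frame("side");s=env.get_state();print(s["clock"],s["ee_pos"].round(4))
H=pts("side",d,[.54,-.30,.16],[.60,-.26,.29]);print(np.median(H,0).round(4))
save("s7.png",im)
P=pts("side",d,[.5,.18,.038],[.7,.38,.05]);print("rim",cv2.minEnclosingCircle(P[:,:2].astype(np.float32)))
P=pts("side",d,[.5,.18,.175],[.7,.38,.225]);print("grip",P.mean(0),P.min(0),P.max(0))
P=pts("side",d,[.5,.18,.1],[.7,.38,.115]);print("lid",cv2.minEnclosingCircle(P[:,:2].astype(np.float32)))
E
```

```text
clock: 33.83
ee_pos: [0.6098, 0.2795, 0.3542]
tcp_rot: [0.0, 0.042, 0.999, -0.0]
contact_force: [1.1, -0.8, 0.4]
finger_gap: 0.0599
grasp_force: 0.0
clock: 34.83
ee_pos: [0.6097, 0.2794, 0.4818]
tcp_rot: [0.001, 0.042, 0.999, 0.0]
contact_force: [0.1, -0.2, -0.0]
finger_gap: 0.0602
grasp_force: 0.0
34.875 [0.6098 0.2795 0.4808]
[nan nan nan]
rim ((0.6094045639038086, 0.28128305077552795), 0.058056049048900604)
grip [0.60765708 0.28399182 0.20274448] [0.59598299 0.27437955 0.17796929] [0.62270253 0.28887777 0.21708492]
lid ((0.6095072031021118, 0.2830151319503784), 0.0552363246679306)
  return _methods._mean(a, axis=axis, dtype=dtype,
  ret = um.true_divide(
```

View pics/s7.png

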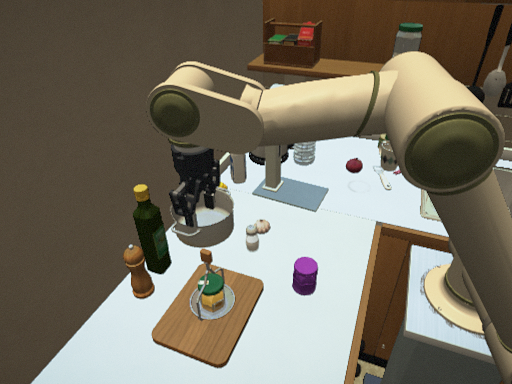

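The pan stands upright in the middle of the board at (213,298) with the jar in it. The gripper is clear above it, and the pot, salt shaker and garlic haven't moved.

```bash
python3 -c "
from rig import env
print(env.job_done())"
```

```text
the job is handed in; nothing more can be done
None
```

The pan was weighed on the hook (about 68 mm of travel, roughly 6 N for pan, jar and honey), lifted off gently and set on the board with the jar still standing in it; the job is handed in, but no verdict came back.

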